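# Seat a pipe in V-blocks, butt it to the stop and clamp it

## Task

Take the steel pipe from the wooden rest and lower it gently into the pair of V-blocks, held in the gripper until it touches them and well clear of the end stop. Once it is bedded in both V-blocks, slide it along them until it pushes the stop's sprung face fully in and butts solidly with a light but definite push (about 10 N, never as much as 18 N), then swing the hold-down arm over and press it down until its sprung pad grips the pipe. Leave the pipe bedded and home against the stop, do not force it into the blocks, and leave the hammer, the wrench and the steel slug alone.

Things in the scene. Friction and masses are not known exactly. Their poses are not given: they have to be found in the camera images.
- fixture: Fixed steel base plate (308 x 155 mm, top at z = 20 mm) with two equal V-blocks. Origin on the bench midway between them; x along the V groove towards the end stop, z up. Blocks centred at x = -75 and +75 mm, each 40 long, 70 wide, top at z = 72, 90 degree V 44 wide at its top; 110 mm gap between them for the fingers. A bedded pipe has its axis at y = 0, z = 74 mm.
- stop_bracket: Upright plate of the end stop (60 mm wide, 16 thick, top at z = 103 mm of the fixture), fixed at x = 178 mm of the fixture; origin at its foot, 18 mm above the bench, x as the fixture's. It holds a screw on the bedded pipe's axis, ending in a round face 32 mm across that points at the V-blocks. The screw's setting is not measured: the free face stands anywhere from x = 98 to 132 mm of the fixture.
- stop_face (a joint): How far the stop's sprung round face is pushed in, m: 0 free, 0.005 fully in. It yields to a very light push (1 N) over these 5 mm; then the stop is solid and rigid: only then is the pipe butted home.
- rest: Fixed wooden rest, base board 190 x 90 x 15 mm, with two cross-pieces 20 mm thick at x = -80 and +80 mm in which the pipe lies along x, between cheeks whose tops are at z = 50 mm. Origin on the bench under its centre; the pipe's axis lies at z = 52 mm.
- pipe: The loose steel pipe, outside diameter 34 mm, 230 mm long, about 0.3 to 0.65 kg, to be gripped across its middle. Its x runs along the pipe. The origin lies on its outside surface, 17 mm below the axis at mid-length as it lies at the start.
- pipe_mid (a point): Centre of the pipe: on its axis, half-way along; x runs along the pipe.
- clamp (a joint): Angle of the hold-down arm, rad: 0 = level, sprung pad just touching a bedded pipe; about 1.65 to 1.9 at the start (standing, leaning back); hard stop at -0.10, with 14 N of pad force on the pipe. The stiff hinge (0.8 N m) stays where it is left. Each -0.01 rad adds about 1.4 N of pad force.
- clamp_hinge (a point): Hinge axis of the hold-down arm, parallel to the pipe, at x = -75, y = 70, z = 110 mm of the fixture, between two cheeks 122 mm high. At angle 0 the arm points level along -y of the fixture across the pipe; as the angle grows it rises and swings back towards +y. The arm is a bar 16 mm wide, 14 mm thick, reaching 155 mm from the hinge (to 265 mm high).
- clamp_paddle (a point): Centre of the upper face of the black push paddle (34 x 50 mm, 14 mm thick) at the arm's end, 128 mm from the hinge axis and 7 mm above the arm's mid-plane. z is the outward normal of that face: push against it (towards -z) to close the arm, which takes about 7 N here and 12 to 14 N with the pad gripping.
- clamp_pad: Round rubber pad, 20 mm across, on a sprung spindle (2 N/mm, 10 mm travel) under the hold-down arm, 70 mm from the hinge. Origin at the centre of its lower face.
- hammer: Bystander: a loose hammer lying on the bench beyond the work.
- wrench: Bystander: a loose wrench lying on the bench beyond the work.
- offcut: Bystander: a loose round steel slug, 44 mm across, 30 mm high, standing on the bench.
Things that resemble listed ones, but are neither listed nor needed, are in the scene too. There is more than one size of the pipe; the one meant has the size given above.

How it is judged:
By the outcome, as a careful person would: the job done as asked, in the order asked, and still so for the second after the job is handed in, with the robot touching nothing.
It also fails if it takes over 72 s, if anything falls off the work surface, if the arm or the gripper's body presses on something with over 40 N, if the wrist force passes 120 N, or if a joint passes its speed limit or range.

## Robot

A 6-joint arm with a two-finger parallel gripper is mounted at the origin on the work surface. World frame = base frame: x ahead of the robot, y to its left, z up, the work surface at z = 0. Lengths are in m, angles in rad, forces in N, time in s.
With the tool pointing down it reaches from about 0.25 to 0.775 m from the base axis. Payload 4 kg.
Tool frame: the origin (TCP) lies at the very end of the fingers, on their centre line; the grasp point (between the pads) lies 19 mm behind it; z points along the fingers, y is the direction in which the jaws open and shut (so a half turn about z gives the same grasp; the last joint's range is limited). The gripper opens to 94 mm and grips with 3 to 60 N. Pads are 16 mm wide; open, the fingers measure 119 mm over their backs; the gripper's body (75 mm by 177 mm) begins 78 mm behind the grasp point.
Start: joints at [-1.413, 0.087, 1.371, -0, 1.684, -0.103], TCP at [0.142, -0.531, 0.206] pointing down, gripper open.
Joint ranges: [-3.1, 3.1], [-0.76, 2.03], [0.27, 2.55], [-1.08, 4.22], [0.17, 2.65], [-2.57, 2.57]. Speed limits (rad/s): [2.79, 2.79, 3.14, 3.14, 3.14, 3.14].

## Interface

Orientations are given as [roll, pitch, yaw] about the fixed x, y, z axes, in that order (R = Rz(yaw) Ry(pitch) Rx(roll)).
In Python, from bench import robot, cams, models gives the robot as it stands.
- The arm moves only by the tool step_arm, never from a script. Its argument "series" is a list of rows, each a list of 5 numbers: the gripper command: -1 is shut, 1 is fully open, values between are in proportion, then the shift along the tool's x, y, z in mm, then the turn about the tool's z in degrees. A call has 1 to 20 rows; each row is the pose to reach, as a shift and turn from the pose commanded when the call began, along the tool's axes at that moment; what a row does not reach only later rows make up. A row lasts 1/8 s, in which the tool goes at most 62.5 mm and 10.7 degrees, less where a joint would pass 70% of its speed; a pose out of reach is approached as far as the arm can. A call with a gripper value outside its range is refused whole. The fingers move at their own pace and stop on an object; the grip force is fixed at half the most. Time passes only in rows, so rows that repeat a pose let the fingers close. It gives the time, the measured TCP pose, the force and the opening at its end, in the units of the state.
- robot.get_obs(): the state, without advancing time (a new reading comes with each control period).
- cams.snapshot(name): name is "scene" or "top"; returns a dict with "pixels" (480x640x3 uint8, red, green, blue), "fov_y" (degrees; the focal length in pixels is half the picture's height over the tangent of half this angle, whatever the lens; pixels are square), "cx", "cy" (the principal point, pixels), "k1" (the pictures are not rectified: a ray, as slopes to the right and down, at radius r is drawn at 1 + k1 r^2 times it, then the intrinsics apply), "R" (3x3) and "t" (3): a world point X has camera coordinates R X + t. Camera axes: x right, y down, z forward; pixel columns grow to the right and rows downward; lengths in m; the calibration is good to about 2 mm. A picture is of the moment at which its call begins. There is no depth.
- robot.close_job(): hands the job in, once; it reports no verdict.
Trained networks look in a picture, given as the dict that the camera call returned (one of the last four; its "shot" number tells which), for a name from the list of things; names that differ only in an ending like _2 or _b are one class to them, and where a whole thing is asked for, a point or a joint stands for the part that bears it (a point fixed in the world has none). Each returns a list of dicts, best first, with "p" (0 to 1); they miss things now and then, are a little off and sometimes report something else, mostly with a low value. They report only what shows in the picture. A call takes as long as a camera call. They do not tell look-alikes from the thing itself.
- models.find_in(picture, label): "position" ([x, y, z] in m, in world coordinates, good to about 4 mm: the middle of the surface that is visible of it).
- models.pinpoint(picture, label): "position" ([x, y, z] in m, in world coordinates, good to about 4 mm: a listed point, or the origin of a listed thing).
The state is a dict: "time": time; "joint_positions": joint angles; "qvel": joint speeds; "joint_torque": joint torques, N m; "tool_pos": TCP position; "ee_rot": TCP orientation; "wrist_force": force on the tool from outside, world axes, zero at the start; "wrist_torque": the same for the moment, N m; "width": finger opening in m.
Only numpy, scipy, OpenCV 4.12 (cv2) and the standard library are available. Lean on these libraries where they do the work, as an engineer would, in place of code of your own. Each camera call takes 0.05 s, during which the arm holds its last target. There are 200 camera calls.

## Working session

There is one attempt and no reset: what is moved stays moved. The work goes in short steps, Python scripts to look and compute and a tool call to move; the robot and the scene stay as the last step left them, time stands still between calls to the robot, and variables do not carry over. Pictures are saved under pics/ and viewed, about 8 in all and at most 12, crops included, and the job is handed in when it is done.

Besides the shell and the picture viewer there is one more tool, called after ">>>" as a command line: name --pt "numbers of a row" for each row, then --argument value for the rest. step_arm: Moves the arm, as the interface text tells. Its arguments: {"type":"object","properties":{"series":{"type":"array","items":{"type":"array","items":{"type":"number"}}}},"required":["series"]}

```bash
mkdir -p pics; ls
cat > h.py <<'E'
import numpy as np, cv2
from bench import robot, cams, models
def save(s,n,crop=None,scale=1):
    im=cv2.cvtColor(s["pixels"],cv2.COLOR_RGB2BGR)
    if crop: im=im[crop[1]:crop[3],crop[0]:crop[2]]
    if scale!=1: im=cv2.resize(im,None,fx=scale,fy=scale,interpolation=cv2.INTER_CUBIC)
    cv2.imwrite("pics/"+n,im)
def K(s):
    f=240/np.tan(np.radians(s["fov_y"])/2); return f,s["cx"],s["cy"],s["k1"],np.array(s["R"]),np.array(s["t"])
def proj(s,X):
    f,cx,cy,k,R,t=K(s); c=np.atleast_2d(X)@R.T+t; m=c[:,:2]/c[:,2:]; r2=(m**2).sum(1,keepdims=True)
    return m*(1+k*r2)*f+[cx,cy]
def atz(s,uv,z):
    f,cx,cy,k,R,t=K(s); d=(np.atleast_2d(uv)-[cx,cy])/f; m=d.copy()
    for _ in range(20): m=d/(1+k*(m**2).sum(1,keepdims=True))
    v=np.c_[m,np.ones(len(m))]@R; o=-R.T@t
    return o+v*((z-o[2])/v[:,2])[:,None]
E
python3 - <<'E'
from h import *
np.set_printoptions(precision=4,suppress=True)
for n in ("scene","top"):
    s=cams.snapshot(n); save(s,n+"0.png"); print(n,s["fov_y"],s["k1"],-np.array(s["R"]).T@s["t"])
    for l in ("fixture","stop_bracket","rest","pipe","pipe_mid","clamp_hinge","clamp_paddle","clamp_pad","hammer","wrench","offcut"):
        print(l,"PP",[(np.round(d["position"],4).tolist(),round(d["p"],2)) for d in models.pinpoint(s,l)[:3]],
          "FI",[(np.round(d["position"],4).tolist(),round(d["p"],2)) for d in models.find_in(s,l)[:3]] if l in("pipe","stop_bracket") else "")
o=robot.get_obs(); print(o)
E
```

```text
pics
scene 43.93536115324254 -0.19541837368587286 [0.882  0.5775 1.0558]
fixture PP [([0.5841, 0.1829, 0.0022], 0.62)] FI 
stop_bracket PP [([0.6216, 0.3616, 0.0158], 0.61)] FI [([0.6226, 0.3617, 0.083], 0.93)]
rest PP [([0.5375, -0.1799, -0.0013], 0.6), ([0.4969, 0.1265, 0.1045], 0.47)] FI 
pipe PP [([0.3563, -0.294, 0.0015], 0.84), ([0.3604, -0.0947, -0.0001], 0.83), ([0.5365, -0.1911, 0.0385], 0.76)] FI [([0.5413, -0.1708, 0.0667], 0.61), ([0.3638, -0.2811, 0.0214], 0.56), ([0.3673, -0.0867, 0.0257], 0.55)]
pipe_mid PP [([0.3578, -0.0949, 0.0122], 0.88), ([0.5357, -0.1914, 0.0512], 0.71), ([0.3559, -0.2944, 0.0098], 0.58)] FI 
clamp_hinge PP [([0.4949, 0.1263, 0.1084], 0.87), ([0.5345, -0.1908, 0.0346], 0.18)] FI 
clamp_paddle PP [([0.4712, 0.1286, 0.2366], 0.79)] FI 
clamp_pad PP [([0.5035, 0.1228, 0.1806], 0.53)] FI 
hammer PP [([0.7927, 0.0327, -0.0004], 0.65)] FI 
wrench PP [([0.7561, -0.2168, 0.0055], 0.65)] FI 
offcut PP [([0.7556, 0.2591, 0.0014], 0.9)] FI 
top 49.10554114316187 -0.10680094637051901 [0.3888 0.0328 1.183 ]
fixture PP [([0.5822, 0.1846, -0.0032], 0.91), ([0.4
[... 626 characters left out ...]
27, 0.2402], 0.58)] FI 
clamp_pad PP [([0.5008, 0.1265, 0.1872], 0.45)] FI 
hammer PP [([0.7988, 0.0359, 0.0013], 0.78)] FI 
wrench PP [([0.7527, -0.212, -0.0047], 0.84)] FI 
offcut PP [([0.7508, 0.2623, -0.0022], 0.64)] FI 
{'time': 1.4, 'joint_positions': array([-1.4131,  0.0872,  1.3707, -0.    ,  1.6836, -0.1031]), 'qvel': array([-0.0008,  0.0007, -0.0009,  0.0003, -0.0006, -0.0005]), 'joint_torque': array([ -0.    , -34.0035, -30.2594,   0.0718,   0.0238,   0.    ]), 'tool_pos': array([ 0.1418, -0.5314,  0.2055]), 'ee_rot': array([3.1415, 0.    , 0.2608]), 'wrist_force': array([ 0.1269, -0.7303, -0.0937]), 'wrist_torque': array([-0.0206, -0.0192, -0.0188]), 'width': 0.09409884796702815}
```

View pics.

View pics/scene0.png

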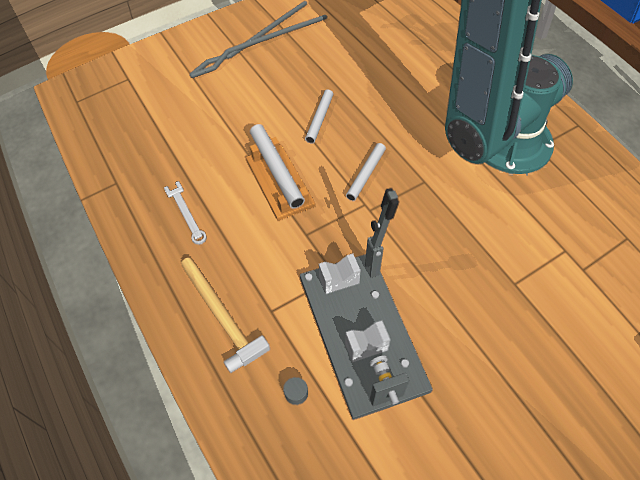

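View pics/top0.png

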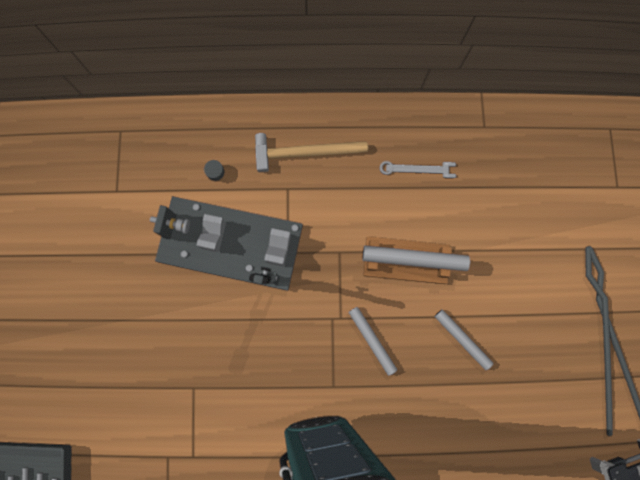

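```bash
cat > fit.py <<'E'
from h import *
from scipy.optimize import minimize
def T(p,L):
    c,s=np.cos(p[2]),np.sin(p[2]); L=np.atleast_2d(L); return np.c_[p[0]+c*L[:,0]-s*L[:,1],p[1]+s*L[:,0]+c*L[:,1],L[:,2]]
def seg(a,b,n=40):
    w=np.linspace(0,1,n)[:,None]; return np.array(a)*(1-w)+np.array(b)*w
def fixpts(p):
    P=[]
    for bx in(-75,75):
        for y in(-35,-22,22,35): P.append(seg((bx-20,y,72),(bx+20,y,72)))
        for x in(bx-20,bx+20):
            for sg in(-1,1): P+= [seg((x,sg*35,72),(x,sg*22,72),15),seg((x,sg*22,72),(x,sg*8,58),15)]
    P+= [seg((170,-30,103),(170,30,103)),seg((186,-30,103),(186,30,103)),seg((170,-30,103),(186,-30,103),12),seg((170,30,103),(186,30,103),12)]
    x0,y0=p[3]*1000,p[4]*1000; c=[(x0,y0,20),(x0+308,y0,20),(x0+308,y0+155,20),(x0,y0+155,20)]
    for i in range(4): P.append(seg(c[i],c[(i+1)%4],120))
    return T(p,np.vstack(P)/1000)
def pipehull(s,p,z=.052,r=.017,l=.115):
    a=np.linspace(0,2*np.pi,40); L=np.vstack([np.c_[np.full(40,e),r*np.cos(a),z+r*np.sin(a)] for e in(-l,l)])
    h=cv2.convexHull(proj(s,T(p,L)).astype(np.float32))[:,0]; h=np.vstack([h,h[:1]])
    return np.vstack([seg(h[i],h[i+1],max(2,int(np.hypot(*(h[i+1]-h[i]))))) for i in range(len(h)-1)])
def dt(s):
    g=cv2.GaussianBlur(cv2.cvtColor(s["pixels"],cv2.COLOR_RGB2GRAY),(3,3),0)
    return cv2.distanceTransform(255-cv2.Canny(g,40,100),cv2.DIST_L2,5)
def cost(D,uv):
    v=cv2.remap(D,uv[:,0].astype(np.float32)[None],uv[:,1].astype(np.float32)[None],cv2.INTER_LINEAR,borderValue=9)
    return np.minimum(v,4).mean()
def fit(shots,pts,p0,step):
    Ds=[dt(s) for s in shots]; f=lambda p:sum(cost(D,pts(s,p)) for D,s in zip(Ds,shots))
    sim=np.vstack([p0]+[np.array(p0)+np.eye(len(p0))[i]*step[i] for i in range(len(p0))])
    r=minimize(f,p0,method="Nelder-Mead",options=dict(initial_simplex=sim,xatol=1e-5,fatol=1e-5,maxiter=3000)); return r.x,r.fun
E
cat > m1.py <<'E'
from fit import *
np.set_printoptions(precision=4,suppress=True)
S=[cams.snapshot("top"),cams.snapshot("scene")]
fp=lambda s,p:proj(s,fixpts(p))
best={}
for nm,sh in (("both",S),("top",S[:1]),("scene",S[1:])):
    rs=[fit(sh,fp,[.583+a,.184+b,1.358,-.11,y0],[.004,.004,.03,.01,.01]) for a in(-.003,.003) for b in(-.003,.003) for y0 in(-.0775,-.06)]
    F=min(rs,key=lambda r:r[1]); print("fix",nm,*F)
    ps=[fit(sh,pipehull,[.535,-.19,a],[.005,.005,.05]) for a in(1.4,1.5,1.6)]
    P=min(ps,key=lambda r:r[1]); print("pipe",nm,*P); best[nm]=(F[0],P[0])
tiles=[]
for s,c in zip(S,((140,180,480,300),(230,110,450,430))):
    im=cv2.cvtColor(s["pixels"],cv2.COLOR_RGB2BGR)[c[1]:c[3],c[0]:c[2]]; k=2.35 if s is S[0] else 1.85
    im=cv2.resize(im,None,fx=k,fy=k,interpolation=cv2.INTER_CUBIC)
    for uv,col in((fp(s,best["both"][0]),(0,255,0)),(pipehull(s,best["both"][1]),(0,0,255))):
        for u in (uv-[c[0],c[1]]+.5)*k: cv2.circle(im,tuple(int(v) for v in u),0,col,-1)
    tiles.append(im)
cv2.imwrite("pics/a.png",tiles[0]); cv2.imwrite("pics/b.png",tiles[1])
E
python3 m1.py
```

```text
fix both [ 0.5798  0.1831  1.3481 -0.1099 -0.0697] 1.8162591457366943
pipe both [ 0.5384 -0.1919  1.471 ] 2.0167555809020996
fix top [ 0.5808  0.1823  1.3471 -0.0934 -0.069 ] 0.7962659001350403
pipe top [ 0.5321 -0.1943  1.4611] 1.1098617315292358
fix scene [ 0.5795  0.1845  1.3461 -0.1105 -0.0692] 0.7423915266990662
pipe scene [ 0.538  -0.1913  1.4697] 0.7943931818008423
```

View pics/a.png

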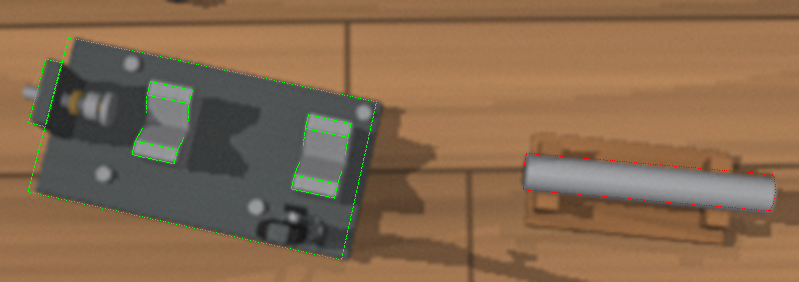

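View pics/b.png

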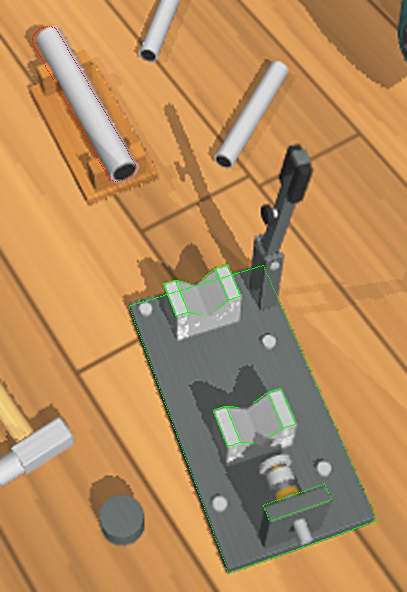

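```bash
cat > mv.py <<'E'
import sys; from h import *
FX=np.array([.580,.1832]); FY=1.347
def w(x,y): return FX+[np.cos(FY)*x-np.sin(FY)*y, np.sin(FY)*x+np.cos(FY)*y]
def f(p):
    d=np.array(p[:2])-FX; return np.array([np.cos(FY)*d[0]+np.sin(FY)*d[1],-np.sin(FY)*d[0]+np.cos(FY)*d[1]])
def shift(x,y,z,yaw,o=None):
    o=o or robot.get_obs(); p=o["tool_pos"]; a=o["ee_rot"][2]; d=np.array([x,y,z])-p; c,s=np.cos(a),np.sin(a)
    return np.round([1e3*(c*d[0]+s*d[1]),1e3*(s*d[0]-c*d[1]),-1e3*d[2],-np.degrees(yaw-a)],1)
E
python3 - <<'E'
from mv import *
s=cams.snapshot("top"); save(s,"stop.png",(140,190,260,270),6)
for z in(.074,.09):print(f(atz(s,[[188.1,226]],z)[0][:2]))
print(shift(.536,-.192,.15,1.468), robot.get_obs()["time"])
E
```

```text
[ 0.12092448 -0.0020487 ]
[0.11645281 0.00018885]
[ 468.4 -226.3   55.5  -69.2] 1.55
```

View pics/stop.png

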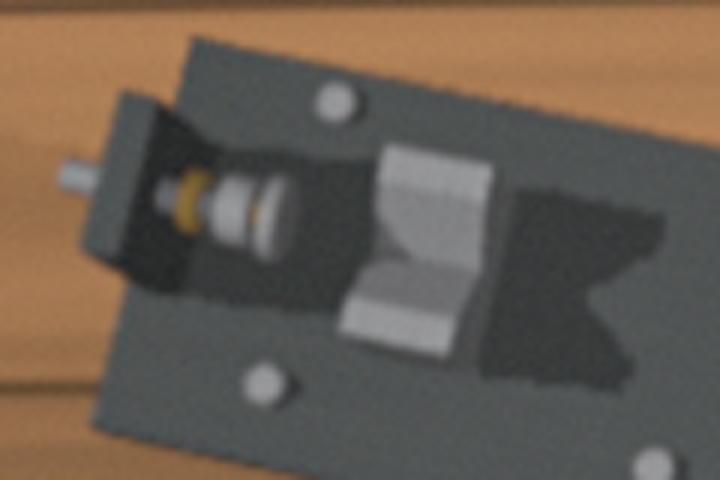

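>>> step_arm --pt "1 55 -26 0 -9" --pt "1 110 -52 0 -18" --pt "1 165 -80 0 -27" --pt "1 220 -106 10 -36" --pt "1 275 -133 20 -45" --pt "1 330 -160 30 -54" --pt "1 385 -186 40 -62" --pt "1 440 -212 50 -69.2" --pt "1 468.4 -226.3 55.5 -69.2" --pt "1 468.4 -226.3 55.5 -69.2" --pt "1 468.4 -226.3 55.5 -69.2"

```text
time: 2.92
tool_pos: [0.5356, -0.1925, 0.1501]
ee_rot: [-3.141, 0.001, 1.468]
wrist_force: [0.6, -0.6, 0.1]
width: 0.0941
```

Run:
```python
from mv import *
s=cams.snapshot("scene"); save(s,"c.png",(180,60,400,230),3.5)
print(shift(.536,-.192,.033,1.468), robot.get_obs()["time"])
```

```text
[  1.    0.4 117.4  -0. ] 2.975
```

View pics/c.png

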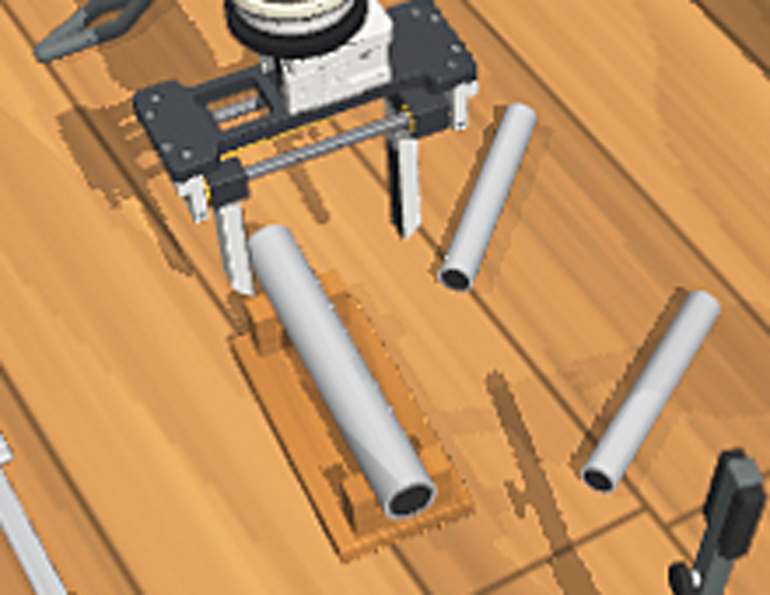

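>>> step_arm --pt "1 1 0.4 40 0" --pt "1 1 0.4 80 0" --pt "1 1 0.4 105 0" --pt "1 1 0.4 117.4 0" --pt "1 1 0.4 117.4 0" --pt "-1 1 0.4 117.4 0" --pt "-1 1 0.4 117.4 0" --pt "-1 1 0.4 117.4 0" --pt "-1 1 0.4 117.4 0" --pt "-1 1 0.4 117.4 0" --pt "-1 1 0.4 117.4 0" --pt "-1 1 0.4 117.4 0" --pt "-1 1 0.4 117.4 0"

```text
time: 4.6
tool_pos: [0.5363, -0.191, 0.0325]
ee_rot: [-3.141, -0.0, 1.469]
wrist_force: [-2.1, 0.8, 0.1]
width: 0.0337
```

>>> step_arm --pt "-1 0 0 -10 0" --pt "-1 0 0 -30 0" --pt "-1 0 0 -70 0" --pt "-1 0 0 -110 0" --pt "-1 0 0 -140 0" --pt "-1 0 0 -140 0" --pt "-1 0 0 -140 0"

```text
time: 5.48
tool_pos: [0.5355, -0.1905, 0.1702]
ee_rot: [-3.138, -0.001, 1.469]
wrist_force: [-0.9, -0.1, -5.4]
width: 0.0331
```

Run:
```python
from mv import *
o=robot.get_obs(); print(o["wrist_force"],o["wrist_torque"])
print(shift(*w(-.016,-.07),.17,FY),shift(*w(-.016,0),.17,FY),shift(*w(-.016,0),.08,FY))
from fit import *
z=o["tool_pos"][2]+.019
for n in("scene","top"):
    s=cams.snapshot(n); p,c=fit([s],lambda s,p:pipehull(s,p,z),[*o["tool_pos"][:2],1.469],[.005,.005,.02]); print(n,p,c,o["tool_pos"])
print(robot.get_obs()["time"])
```

```text
[-0.92780512 -0.07541484 -5.41580315] [ 0.00597235 -0.03108881 -0.01540318]
[3.52e+02 7.37e+01 2.00e-01 7.00e+00] [3.604e+02 4.200e+00 2.000e-01 7.000e+00] [360.4   4.2  90.2   7. ]
scene [ 0.53705492 -0.1921559   1.46417973] 0.6694260239601135 [ 0.53548378 -0.19053787  0.17024647]
top [ 0.53833384 -0.1944087   1.47337208] 1.1759313344955444 [ 0.53548378 -0.19053787  0.17024647]
5.575
```

>>> step_arm --pt "-1 50 20 0 1" --pt "-1 105 45 0 2" --pt "-1 160 70 0 4" --pt "-1 215 75 0 6" --pt "-1 270 75 0 7" --pt "-1 325 74 0 7" --pt "-1 352 73.7 0 7" --pt "-1 352 73.7 0 7" --pt "-1 356 40 0 7" --pt "-1 360.4 4.2 0 7" --pt "-1 360.4 4.2 0 7" --pt "-1 360.4 4.2 30 7" --pt "-1 360.4 4.2 60 7" --pt "-1 360.4 4.2 60 7" --pt "-1 360.4 4.2 60 7"

```text
time: 7.45
tool_pos: [0.5784, 0.1664, 0.1133]
ee_rot: [3.14, -0.0, 1.345]
wrist_force: [0.7, 0.3, -4.6]
width: 0.0332
```

```bash
cat > look.py <<'E'
from fit import *; from mv import *
np.set_printoptions(precision=4,suppress=True)
o=robot.get_obs(); z=o["tool_pos"][2]+.019
print("tcp in fix",f(o["tool_pos"]),o["tool_pos"],"F",o["wrist_force"],"M",o["wrist_torque"],o["time"])
for n in("scene","top"):
    s=cams.snapshot(n); p,c=fit([s],lambda s,p:pipehull(s,p,z),[*o["tool_pos"][:2],o["ee_rot"][2]],[.005,.005,.02]); print(n,p,c,f(p))
    q,c=fit([s],lambda s,p:proj(s,fixpts(p)),[.5798,.1831,1.348,-.11,-.0695],[.003,.003,.01,.003,.002]); print("  fix",q,c)
    im=s["pixels"].copy()
    for u in pipehull(s,p,z): im[int(u[1]+.5),int(u[0]+.5)]=(255,0,0)
    s2=dict(s,pixels=im); save(s2,"l_%s.png"%n,(130,160,350,310) if n=="top" else (270,170,470,430),3.5 if n=="top" else 2.3)
E
python3 look.py
```

```text
tcp in fix [-0.0167 -0.0022] [0.5784 0.1664 0.1133] F [ 0.7094  0.2681 -4.6229] M [-0.0138 -0.1327  0.0158] 7.45
scene [0.5781 0.1663 1.3445] 0.7561590671539307 [-0.0169 -0.0019]
  fix [ 0.5794  0.185   1.3448 -0.1108 -0.0692] 0.8984590768814087
top [0.5847 0.1719 1.3342] 1.8377243280410767 [-0.0099 -0.0071]
  fix [ 0.5808  0.1819  1.3519 -0.1155 -0.0687] 1.4133892059326172
```

View pics/l_scene.png

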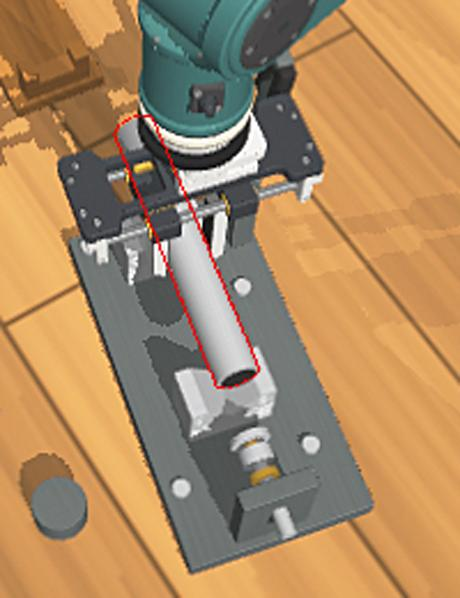

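>>> step_arm --pt "-1 0 -2.5 10 0" --pt "-1 0 -2.5 30 0" --pt "-1 0 -2.5 45 0" --pt "-1 0 -2.5 50 0" --pt "-1 0 -2.5 52 0" --pt "-1 0 -2.5 52 0" --pt "-1 0 -2.5 52 0"

```text
time: 8.43
tool_pos: [0.5756, 0.1677, 0.0614]
ee_rot: [3.14, -0.001, 1.346]
wrist_force: [0.0, -0.2, -5.9]
width: 0.0334
```

```bash
cat > st.py <<'E'
from mv import *
np.set_printoptions(precision=4,suppress=True)
o=robot.get_obs();F=o["wrist_force"];M=o["wrist_torque"];c,s=np.cos(FY),np.sin(FY)
print("t",o["time"],"fix xy",f(o["tool_pos"]),"z",o["tool_pos"][2],"yaw",o["ee_rot"],"Ff",c*F[0]+s*F[1],-s*F[0]+c*F[1],F[2],"Mf",c*M[0]+s*M[1],-s*M[0]+c*M[1],M[2],o["width"])
E
python3 st.py
```

```text
t 8.425 fix xy [-0.0161  0.0008] z 0.0614030672546263 yaw [ 3.1401 -0.0006  1.3464] Ff -0.2067927156574062 -0.07554994438980336 -5.931996100409583 Mf -0.16160319357489222 0.018898710611626235 0.03458057871676313 0.03340459091770862
```

>>> step_arm --pt "-1 0 0 1 0" --pt "-1 0 0 2 0" --pt "-1 0 0 2 0" --pt "-1 0 0 2 0"

```text
time: 8.93
tool_pos: [0.575, 0.1676, 0.0585]
ee_rot: [-3.142, 0.0, 1.346]
wrist_force: [0.2, -0.7, -5.3]
width: 0.0337
```

```bash
python3 st.py
```

```text
t 8.925 fix xy [-0.0163  0.0014] z 0.058521856394443954 yaw [-3.1416  0.0001  1.3464] Ff -0.6097641599607961 -0.31459612921144425 -5.294355837553075 Mf -0.11798034747303525 0.05340271039251408 0.028145040679909757 0.033696958964143146
```

>>> step_arm --pt "-1 0 0 1 0" --pt "-1 0 0 1 0" --pt "-1 0 0 1 0"

```text
time: 9.3
tool_pos: [0.575, 0.1676, 0.0575]
ee_rot: [-3.142, 0.0, 1.346]
wrist_force: [-0.5, -0.5, -5.9]
width: 0.0334
```

```bash
python3 st.py
```

```text
t 9.3 fix xy [-0.0163  0.0014] z 0.05752959506353837 yaw [-3.1416  0.0001  1.3464] Ff -0.594983570690051 0.39084493677058485 -5.906068342997145 Mf -0.09334785104104502 0.05201526020283275 -0.016755571102477673 0.03344496092589022
```

>>> step_arm --pt "-1 0 0 0.5 0" --pt "-1 0 0 1 0" --pt "-1 0 0 1 0" --pt "-1 0 0 1 0"

```text
time: 9.8
tool_pos: [0.5752, 0.1676, 0.0567]
ee_rot: [3.141, -0.0, 1.346]
wrist_force: [-0.2, 0.1, -4.8]
width: 0.0332
```

```bash
python3 st.py
```

```text
t 9.8 fix xy [-0.0163  0.0012] z 0.05666272923346259 yaw [ 3.1412 -0.      1.3464] Ff 0.09428199432644321 0.17748358866686276 -4.813650813757705 Mf -0.08688566877431114 -0.013120593599850523 0.0011881574848509567 0.03323405803198862
```

>>> step_arm --pt "-1 0 0 0.5 0" --pt "-1 0 0 0.5 0" --pt "-1 0 0 0.5 0"

```text
time: 10.18
tool_pos: [0.5753, 0.1676, 0.0563]
ee_rot: [3.141, -0.0, 1.346]
wrist_force: [-0.0, 0.4, -4.4]
width: 0.0332
```

```bash
python3 st.py
```

```text
t 10.175 fix xy [-0.0163  0.0011] z 0.056292365835802244 yaw [ 3.1409 -0.0001  1.3464] Ff 0.3907470714275305 0.09729879971768453 -4.425305599871586 Mf -0.19802394217913258 0.07414244701400323 -0.023025069457303295 0.033239562849081666
```

>>> step_arm --pt "-1 0 0 0.5 0" --pt "-1 0 0 0.5 0" --pt "-1 0 0 0.5 0"

```text
time: 10.55
tool_pos: [0.5755, 0.1676, 0.0561]
ee_rot: [3.14, -0.0, 1.346]
wrist_force: [1.2, -0.2, -2.0]
width: 0.0332
```

```bash
python3 st.py
```

```text
t 10.55 fix xy [-0.0162  0.0009] z 0.05609177640378815 yaw [ 3.1404 -0.0003  1.3463] Ff 0.018661110136868914 -1.2027222955976271 -1.9620373829325066 Mf -0.24387449881996862 0.08604998228236585 0.01805113343285909 0.033157656213389036
```

>>> step_arm --pt "-1 0 0 0.5 0" --pt "-1 0 0 0.5 0" --pt "-1 0 0 0.5 0"

```text
time: 10.92
tool_pos: [0.5758, 0.1676, 0.0559]
ee_rot: [3.14, -0.0, 1.346]
wrist_force: [1.2, -1.7, 2.2]
width: 0.0332
```

```bash
python3 st.py
```

```text
t 10.925 fix xy [-0.0162  0.0007] z 0.055854102442268835 yaw [ 3.1398 -0.0004  1.3463] Ff -1.4126449894468833 -1.5367056441063907 2.213260178769045 Mf -0.3423987266159471 0.14179818662660876 0.0023205988025721824 0.03320101353882617
```

>>> step_arm --pt "-1 0 0.7 0 0" --pt "-1 0 1.3 0 0" --pt "-1 0 1.3 0 0" --pt "-1 0 1.3 0 0"

```text
time: 11.42
tool_pos: [0.5763, 0.1674, 0.0553]
ee_rot: [3.141, -0.0, 1.347]
wrist_force: [-0.2, -0.7, 2.5]
width: 0.0332
```

```bash
python3 st.py
```

```text
t 11.425 fix xy [-0.0162  0.0001] z 0.05526514070004967 yaw [ 3.1415 -0.0001  1.3465] Ff -0.6859965224696305 0.03974907664811017 2.4748652581019246 Mf -0.11303529212302604 0.1269115066236344 0.16559337694154816 0.033240351915305985
```

>>> step_arm --pt "-1 0 0.7 0 0" --pt "-1 0 0.7 0 0" --pt "-1 0 0.7 0 0"

```text
time: 11.8
tool_pos: [0.5766, 0.1672, 0.0549]
ee_rot: [-3.141, 0.0, 1.347]
wrist_force: [-1.4, 0.2, 1.8]
width: 0.0333
```

```bash
python3 st.py
```

```text
t 11.8 fix xy [-0.0163 -0.0003] z 0.05488154123967709 yaw [-3.1407  0.0002  1.3466] Ff -0.12630751068078966 1.3600176458233981 1.7527241226875692 Mf 0.17089975441354413 0.10240309309598777 0.2763322402297445 0.03334524613299272
```

>>> step_arm --pt "-1 0 0 0 -0.4" --pt "-1 0 0 0 -0.4" --pt "-1 0 0 0 -0.4"

```text
time: 12.18
tool_pos: [0.5769, 0.1671, 0.0546]
ee_rot: [-3.141, 0.0, 1.353]
wrist_force: [-0.1, -0.9, -0.7]
width: 0.0335
```

```bash
python3 st.py
```

```text
t 12.175 fix xy [-0.0164 -0.0005] z 0.054636190164206164 yaw [-3.1412  0.0002  1.3532] Ff -0.8864438963609554 -0.14276711154023433 -0.7249578928373053 Mf -0.11750789749566089 0.018536657894743642 0.06531986205608713 0.033522761644130566
```

>>> step_arm --pt "-1 0 0.3 0 0" --pt "-1 0 0.3 0 0" --pt "-1 0 0.3 0 0"

```text
time: 12.55
tool_pos: [0.5769, 0.1671, 0.0546]
ee_rot: [-3.141, 0.0, 1.353]
wrist_force: [-0.9, 0.2, -3.0]
width: 0.0331
```

```bash
python3 st.py
```

```text
t 12.55 fix xy [-0.0164 -0.0005] z 0.05460790427976796 yaw [-3.1406  0.0004  1.3533] Ff 0.004826168970298889 0.9735210540238262 -2.9514336713311504 Mf 0.05817339549908264 0.040706986626560956 0.05362076029031883 0.033083942365203005
```

>>> step_arm --pt "-1 0 -0.2 0.4 -0.1" --pt "-1 0 -0.2 0.4 -0.1" --pt "-1 0 -0.2 0.4 -0.1"

```text
time: 12.92
tool_pos: [0.5769, 0.1671, 0.0546]
ee_rot: [-3.141, 0.0, 1.355]
wrist_force: [-0.7, 0.2, -0.6]
width: 0.0334
```

```bash
python3 st.py; python3 look.py
```

```text
t 12.925 fix xy [-0.0164 -0.0006] z 0.05460854477767642 yaw [-3.1412  0.0003  1.3551] Ff 0.015017160236239613 0.7000856810491578 -0.6335515672851775 Mf 0.16216624846631236 0.11616624963629883 0.072369735955064 0.033380754611215854
tcp in fix [-0.0164 -0.0006] [0.5769 0.1671 0.0546] F [-0.6793  0.17   -0.6336] M [-0.0773  0.1839  0.0724] 12.925
scene [0.5763 0.1678 1.3953] 0.8097257018089294 [-0.0158  0.0002]
  fix [ 0.5798  0.1846  1.3513 -0.1105 -0.0695] 0.8765520453453064
top [0.58   0.1694 1.307 ] 1.4966455698013306 [-0.0134 -0.0031]
  fix [ 0.5811  0.1821  1.3526 -0.1159 -0.0684] 1.4004101753234863
```

View pics/l_scene.png

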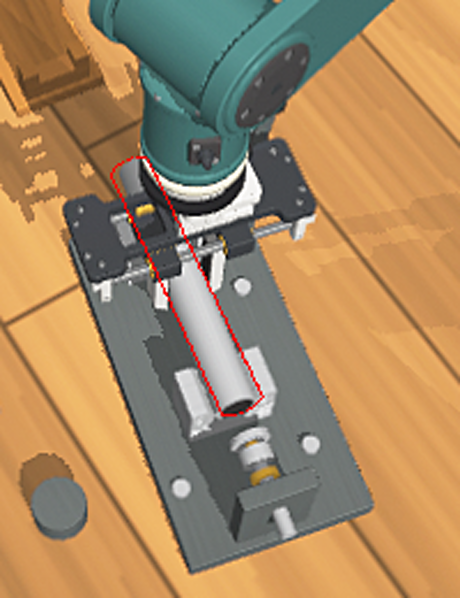

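>>> step_arm --pt "-1 2 0 0 0" --pt "-1 4 0 0 0" --pt "-1 6 0 0 0" --pt "-1 8 0 0 0" --pt "-1 10 0 0 0" --pt "-1 12 0 0 0" --pt "-1 14 0 0 0" --pt "-1 14 0 0 0"

```text
time: 14.02
tool_pos: [0.5796, 0.1791, 0.0546]
ee_rot: [-3.141, 0.004, 1.355]
wrist_force: [-3.0, -5.5, 0.8]
width: 0.0333
```

```bash
python3 st.py
```

```text
t 14.025 fix xy [-0.0041 -0.0006] z 0.054590351718735323 yaw [-3.1409  0.0037  1.3546] Ff -6.013198957502973 1.7063974999044185 0.8007444246435425 Mf 0.17815798702265653 0.861301210638718 0.0614194462241643 0.033322844015457716
```

>>> step_arm --pt "-1 0 -0.4 -0.5 0" --pt "-1 1 -0.4 -0.5 0" --pt "-1 2 -0.4 -0.5 0" --pt "-1 2 -0.4 -0.5 0"

```text
time: 14.52
tool_pos: [0.5804, 0.1832, 0.0548]
ee_rot: [3.141, -0.0, 1.355]
wrist_force: [1.5, -0.8, -6.0]
width: 0.0334
```

```bash
python3 st.py
```

```text
t 14.525 fix xy [ 0.0001 -0.0004] z 0.05481037544681325 yaw [ 3.1412 -0.0005  1.3552] Ff -0.44250944353849314 -1.6063826364804905 -6.002717206640204 Mf -0.43289497802262067 0.06307023185328196 -0.005610437058829192 0.03336485271438988
```

>>> step_arm --pt "-1 0 0.3 0.3 0" --pt "-1 0 0.3 0.3 0"

```text
time: 14.78
tool_pos: [0.5804, 0.1832, 0.0548]
ee_rot: [-3.141, -0.001, 1.355]
wrist_force: [1.4, -0.4, -5.2]
width: 0.0334
```

```bash
python3 st.py
```

```text
t 14.775 fix xy [ 0.0001 -0.0004] z 0.05478762054581329 yaw [-3.1415 -0.0006  1.3553] Ff -0.043098559190834496 -1.4197926685807551 -5.2478240178938815 Mf -0.3099759030814152 0.00796548183808983 0.025183210747961288 0.03343620658131983
```

>>> step_arm --pt "-1 1 0 0 0" --pt "-1 2 0 0 0" --pt "-1 3 0 0 0" --pt "-1 4 0 0 0" --pt "-1 4 0 0 0"

```text
time: 15.4
tool_pos: [0.5812, 0.1869, 0.0548]
ee_rot: [-3.141, -0.0, 1.355]
wrist_force: [1.1, -0.8, -4.3]
width: 0.0335
```

```bash
python3 st.py
```

```text
t 15.4 fix xy [ 0.0039 -0.0004] z 0.0547663923420969 yaw [-3.1415 -0.0001  1.3552] Ff -0.5308817323705366 -1.295620076756732 -4.336066032550233 Mf -0.2980888606871537 0.09316903021827527 0.01682132674714768 0.03348306007478863
```

>>> step_arm --pt "-1 0 0.4 0.4 0" --pt "-1 0 0.4 0.4 0"

```text
time: 15.65
tool_pos: [0.5814, 0.1869, 0.0546]
ee_rot: [-3.141, -0.0, 1.355]
wrist_force: [-0.2, -0.3, -3.2]
width: 0.0332
```

```bash
python3 st.py
```

```text
t 15.65 fix xy [ 0.0039 -0.0005] z 0.054618566905810045 yaw [-3.141  -0.0003  1.3554] Ff -0.35016963129600887 0.14757974225505482 -3.2358496845759617 Mf 0.058277689208311945 0.07087066861819537 -0.010207980794161893 0.03318179410923011
```

>>> step_arm --pt "-1 0.7 0 0 0" --pt "-1 1.4 0 0 0" --pt "-1 2 0 0 0" --pt "-1 2 0 0 0"

```text
time: 16.15
tool_pos: [0.5816, 0.1878, 0.0546]
ee_rot: [-3.141, 0.002, 1.355]
wrist_force: [-3.2, -3.5, -0.7]
width: 0.0335
```

```bash
python3 st.py
```

```text
t 16.15 fix xy [ 0.0048 -0.0006] z 0.054621314236885585 yaw [-3.1408  0.0018  1.3549] Ff -4.121015294696273 2.317191125910933 -0.6782495982356112 Mf 0.3585470962509191 0.8542504797269262 0.011215545577632675 0.033495138690937475
```

>>> step_arm --pt "-1 0.5 -0.3 -0.2 0" --pt "-1 1 -0.3 -0.2 0" --pt "-1 1.5 -0.3 -0.2 0" --pt "-1 1.5 -0.3 -0.2 0"

```text
time: 16.65
tool_pos: [0.5822, 0.1901, 0.0546]
ee_rot: [3.142, 0.0, 1.355]
wrist_force: [-1.3, -3.1, -1.9]
width: 0.0332
```

```bash
python3 st.py
```

```text
t 16.65 fix xy [ 0.0072 -0.0006] z 0.05457841006686199 yaw [3.1416 0.0001 1.3551] Ff -3.3315262054925556 0.5921913179212817 -1.9132161907323586 Mf 0.13128057448107894 0.5933220702075604 0.015970977320015022 0.03323517450267686
```

>>> step_arm --pt "-1 0.5 0 0 0" --pt "-1 1 0 0 0" --pt "-1 1.5 0 0 0" --pt "-1 1.5 0 0 0"

```text
time: 17.15
tool_pos: [0.5825, 0.1917, 0.0546]
ee_rot: [3.141, -0.0, 1.355]
wrist_force: [-2.4, -2.1, -2.6]
width: 0.0329
```

```bash
python3 st.py
```

```text
t 17.15 fix xy [ 0.0088 -0.0006] z 0.05462869273038488 yaw [ 3.1414 -0.0001  1.3551] Ff -2.550752188263674 1.8494820498967228 -2.603644006927793 Mf 0.0713530442919512 0.5333855131178209 0.0138369379986111 0.03288799199395941
```

>>> step_arm --pt "-1 0.5 -0.1 0 0" --pt "-1 1 -0.1 0 0" --pt "-1 1.5 -0.1 0 0" --pt "-1 1.5 -0.1 0 0"

```text
time: 17.65
tool_pos: [0.5828, 0.1931, 0.0546]
ee_rot: [3.141, -0.0, 1.355]
wrist_force: [0.7, -2.5, -2.9]
width: 0.0332
```

```bash
python3 st.py
```

```text
t 17.65 fix xy [ 0.0103 -0.0006] z 0.05461541469723295 yaw [ 3.1413 -0.0001  1.3551] Ff -2.3154055362678676 -1.2722279265800538 -2.886159276002703 Mf -0.14790253929903524 0.548168177721812 0.020041778399353206 0.033221915489334196
```

>>> step_arm --pt "-1 0.5 0 0 0" --pt "-1 1 0 0 0" --pt "-1 1.5 0 0 0" --pt "-1 1.5 0 0 0"

```text
time: 18.15
tool_pos: [0.5832, 0.1945, 0.0546]
ee_rot: [3.141, 0.0, 1.355]
wrist_force: [0.3, -3.7, -4.7]
width: 0.0332
```

```bash
python3 st.py
```

```text
t 18.15 fix xy [ 0.0117 -0.0006] z 0.054639784945088046 yaw [3.1412 0.     1.3551] Ff -3.5704577833627655 -1.1618286173038883 -4.672164544110851 Mf -0.22345573511572928 0.56976783727084 0.03642960818413234 0.033203113927832144
```

>>> step_arm --pt "-1 0.5 0 0.2 0" --pt "-1 1 0 0.2 0" --pt "-1 1.5 0 0.2 0" --pt "-1 1.5 0 0.2 0"

```text
time: 18.65
tool_pos: [0.5834, 0.1958, 0.0546]
ee_rot: [3.141, 0.0, 1.355]
wrist_force: [-1.0, -5.4, -2.3]
width: 0.0332
```

```bash
python3 st.py
```

```text
t 18.65 fix xy [ 0.0131 -0.0006] z 0.05464857129629978 yaw [3.1412 0.0002 1.355 ] Ff -5.448433176019015 -0.23274908856498555 -2.2668126196290195 Mf -0.21236752479933962 0.7834061411152481 -0.003931619291514754 0.03323372552870947
```

>>> step_arm --pt "-1 0.5 0 0 0" --pt "-1 1 0 0 0" --pt "-1 1 0 0 0"

```text
time: 19.02
tool_pos: [0.5835, 0.196, 0.0546]
ee_rot: [3.141, 0.002, 1.355]
wrist_force: [-1.3, -5.4, -1.3]
width: 0.0336
```

```bash
python3 st.py
```

```text
t 19.025 fix xy [ 0.0132 -0.0005] z 0.05459632840639818 yaw [3.1415 0.0019 1.3548] Ff -5.591519375572909 0.08254246758584038 -1.3464037635249515 Mf -0.15408394249690466 1.1573150296652146 -0.04326653696938725 0.03360330295771917
```

>>> step_arm --pt "-1 0.4 0 0 0" --pt "-1 0.8 0 0 0" --pt "-1 0.8 0 0 0"

```text
time: 19.4
tool_pos: [0.5835, 0.196, 0.0546]
ee_rot: [-3.141, 0.003, 1.355]
wrist_force: [-1.0, -7.4, -1.3]
width: 0.0331
```

```bash
python3 st.py
python3 - <<'E'
from h import *
s=cams.snapshot("scene"); save(s,"home.png",(330,290,450,420),4.5)
E
```

```text
t 19.4 fix xy [ 0.0132 -0.0005] z 0.0545935836520543 yaw [-3.1415  0.0034  1.3546] Ff -7.484972112318058 -0.6374757113187823 -1.3170902769416957 Mf -0.125423096589096 1.4479327993671622 0.022874874947173822 0.033097207130116615
```

View pics/home.png

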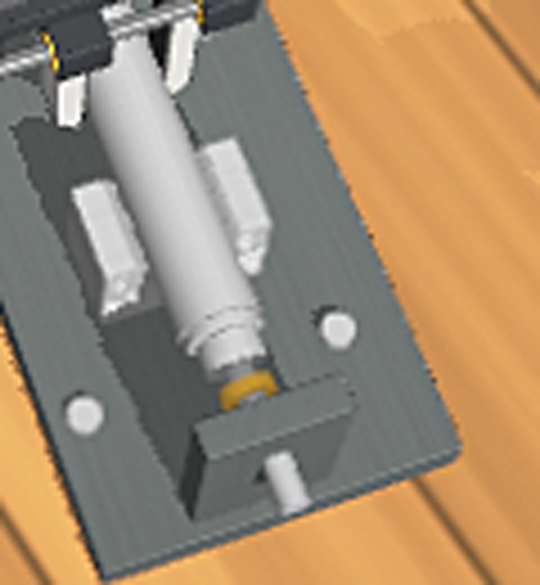

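>>> step_arm --pt "-1 0.5 0 0 0" --pt "-1 1 0 0 0" --pt "-1 1.3 0 0 0" --pt "-1 1.3 0 0 0"

```text
time: 19.95
tool_pos: [0.5835, 0.196, 0.0546]
ee_rot: [-3.141, 0.006, 1.354]
wrist_force: [-2.1, -9.6, 0.1]
width: 0.0333
```

```bash
python3 st.py
```

```text
t 19.95 fix xy [ 0.0132 -0.0005] z 0.05461309899036265 yaw [-3.1412  0.0059  1.3543] Ff -9.783149717584246 -0.08123461593960135 0.06528310807055498 Mf -0.08847844345002387 1.9073943340809854 0.11239270057470496 0.03326228380421876
```

>>> step_arm --pt "-1 0.5 0 0 0" --pt "-1 1 0 0 0" --pt "-1 1 0 0 0"

```text
time: 20.32
tool_pos: [0.5835, 0.196, 0.0546]
ee_rot: [-3.141, 0.008, 1.354]
wrist_force: [-2.4, -11.7, 1.1]
width: 0.0332
```

```bash
python3 st.py
```

```text
t 20.325 fix xy [ 0.0132 -0.0005] z 0.05459389016751773 yaw [-3.1409  0.0078  1.354 ] Ff -11.920002320328859 -0.20325612385915992 1.133566278551092 Mf -0.061409673033900436 2.3858897984493264 0.07708365482337425 0.033176810271877875
```

>>> step_arm --pt "-1 -1 0 -0.2 0" --pt "-1 -2.2 0 -0.4 0" --pt "-1 -2.2 0 -0.4 0" --pt "0 -2.2 0 -0.4 0" --pt "0 -2.2 0 -0.4 0" --pt "0 -2.2 0 -0.4 0" --pt "0 -2.2 0 -0.4 0"

```text
time: 21.2
tool_pos: [0.5839, 0.1984, 0.0551]
ee_rot: [3.141, -0.001, 1.356]
wrist_force: [-1.0, 0.2, -0.3]
width: 0.0471
```

```bash
python3 st.py
python3 - <<'E'
from mv import *
s=cams.snapshot("scene"); save(s,"home2.png",(300,170,450,420),2.4)
E
```

```text
t 21.2 fix xy [ 0.0157 -0.0004] z 0.055148921318159745 yaw [ 3.1411 -0.0008  1.3556] Ff 0.026847764498199728 1.007076135075934 -0.26164959196314647 Mf -0.015420624194364255 0.014108880143698748 -0.015701834121672503 0.047080060918132535
```

View pics/home2.png

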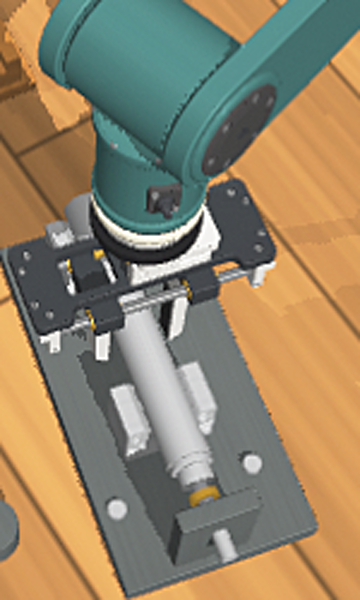

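>>> step_arm --pt "0 0 0 -20 0" --pt "0 0 0 -50 0" --pt "0 0 0 -100 0" --pt "-1 0 0 -150 0" --pt "-1 0 0 -200 0" --pt "-1 0 0 -245 0" --pt "-1 0 0 -265 0" --pt "-1 0 0 -265 0" --pt "-1 0 0 -265 0"

```text
time: 22.38
tool_pos: [0.5834, 0.1978, 0.3182]
ee_rot: [-3.139, 0.001, 1.355]
wrist_force: [-0.5, 0.7, -0.1]
width: 0.0009
```

```bash
sed -i 's/.580,.1832/.5805,.1831/' mv.py; python3 st.py
python3 - <<'E'
from mv import *
from fit import fit
np.set_printoptions(precision=4,suppress=True)
print(shift(*w(-.075,.145),.315,FY))
for n in ("scene","top"):
    s=cams.snapshot(n)
    save(s,"clamp_%s.png"%n,(300,160,460,430) if n=="scene" else (140,180,310,300),2.2 if n=="scene" else 4)
    for l in("clamp_paddle","clamp_pad","clamp_hinge"):
        for d in models.pinpoint(s,l)[:2]:
            p=np.array(d["position"]); print(n,l,round(d["p"],2),f(p),p[2])
E
```

```text
t 22.375 fix xy [0.015  0.0004] z 0.31819806147640395 yaw [-3.1394  0.001   1.3552] Ff 0.5318741839135646 0.6247090793601426 -0.11150139088680322 Mf -0.04795143667445566 0.030165967668942754 0.038404461515574036 0.0008820381407769395
[ -88.8 -145.3    3.2    0.5]
scene clamp_paddle 0.59 [-0.0783  0.0894] 0.2353
scene clamp_paddle 0.25 [ 0.1144 -0.1519] 0.0011
scene clamp_pad 0.37 [-0.0717  0.0612] 0.1795
scene clamp_hinge 0.81 [-0.0756  0.0725] 0.1082
top clamp_paddle 0.73 [-0.0774  0.091 ] 0.2377
top clamp_paddle 0.18 [-0.3566 -0.0379] -0.0022
top clamp_pad 0.56 [-0.0743  0.0638] 0.1854
top clamp_pad 0.46 [ 0.1818 -0.001 ] 0.0198
top clamp_hinge 0.59 [-0.0754  0.07  ] 0.1079
top clamp_hinge 0.31 [-0.0758  0.092 ] 0.2418
```

View pics/clamp_scene.png

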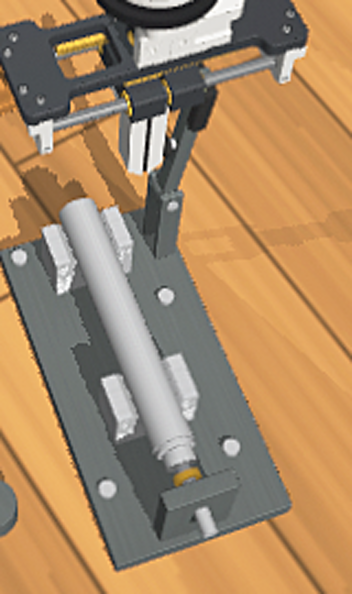

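>>> step_arm --pt "-1 -30 -48 0 0" --pt "-1 -60 -96 0 0.5" --pt "-1 -88.8 -145 0 0.5" --pt "-1 -88.8 -145 0 0.5" --pt "-1 -88.8 -145 50 0.5" --pt "-1 -88.8 -145 90 0.5" --pt "-1 -88.8 -145 90 0.5" --pt "-1 -88.8 -145 90 0.5"

```text
time: 23.78
tool_pos: [0.4244, 0.1424, 0.2316]
ee_rot: [3.139, -0.001, 1.346]
wrist_force: [-0.6, 0.3, 0.7]
width: -0.0
```

```bash
python3 st.py
cat > cl.py <<'E'
from mv import *
def Q(th,ov=0,up=0):  # tcp (y,z) in fixture so that the -y bottom corner presses ov mm past the paddle centre
    n=np.array([np.sin(th),np.cos(th)]); c=np.array([70-128*np.cos(th),110+128*np.sin(th)])+n*(7-ov); c[0]+=12.5; c[1]-=up; return c
def rows(ths,ov,ups=None):
    o=robot.get_obs()
    for i,t in enumerate(ths):
        y,z=Q(t,ov,0 if ups is None else ups[i]); print(round(t,2),np.round([y,z],1),shift(*w(-.075,y/1e3),z/1e3,FY,o))
E
python3 -c "
from cl import *
rows([1.7,1.6,1.5,1.4,1.3,1.2,1.1,1.0],2,[8,8,8,6,4,3,2,1])"
```

```text
t 23.775 fix xy [-0.0743  0.1432] z 0.23156468587967952 yaw [ 3.1393 -0.001   1.3464] Ff 0.1578442045684936 0.6825478167932096 0.6993328808197098 Mf -0.09690329796056159 0.051181569671405955 -0.015663458512409346 -2.2176260610308452e-05
1.7 [104.  228.3] [-0.7 39.2  3.3 -0. ]
1.6 [ 91.2 229.8] [-0.7 51.9  1.8 -0. ]
1.5 [ 78.4 230. ] [-0.7 64.7  1.5 -0. ]
1.4 [ 65.7 231. ] [-0.7 77.5  0.6 -0. ]
1.3 [ 53.1 230.7] [-0.7 90.1  0.9 -0. ]
1.2 [ 40.8 228.1] [ -0.7 102.4   3.5  -0. ]
1.1 [ 28.9 224.3] [ -0.7 114.3   7.2  -0. ]
1.0 [ 17.5 219.4] [ -0.6 125.6  12.2  -0. ]
```

>>> step_arm --pt "-1 -0.7 25 3 0" --pt "-1 -0.7 34 3.3 0" --pt "-1 -0.7 39 3.3 0" --pt "-1 -0.7 45 2.6 0" --pt "-1 -0.7 52 1.8 0" --pt "-1 -0.7 58 1.6 0" --pt "-1 -0.7 65 1.5 0" --pt "-1 -0.7 71 1 0" --pt "-1 -0.7 77.5 0.6 0" --pt "-1 -0.7 77.5 0.6 0"

```text
time: 25.02
tool_pos: [0.4976, 0.125, 0.2301]
ee_rot: [-3.139, -0.001, 1.347]
wrist_force: [-4.7, 2.6, 1.5]
width: 0.0003
```

```bash
python3 st.py; python3 -c "
from cl import *
s=cams.snapshot('top')
for d in models.pinpoint(s,'clamp_paddle')[:2]: print(d['p'],f(d['position']),d['position'])
rows([1.4,1.3,1.2,1.1,1.0,.9,.8,.7,.6,.5],2,[6,4,3,2,1,0,0,0,0,0])"
```

```text
t 25.025 fix xy [-0.0751  0.0679] z 0.2300640450143456 yaw [-3.1393 -0.0008  1.3471] Ff 1.5128473980718689 5.132444010847034 1.520743054952847 Mf 0.848159867009209 -0.14904204486194383 0.058453751957543765 0.0003227261085655168
0.21 [ 0.17953134 -0.00159589] [0.6219, 0.3578, 0.0174]
1.4 [ 65.7 231. ] [ 0.1  2.3 -0.9  0. ]
1.3 [ 53.1 230.7] [ 0.1 14.9 -0.6  0. ]
1.2 [ 40.8 228.1] [ 0.1 27.2  1.9  0. ]
1.1 [ 28.9 224.3] [ 0.1 39.1  5.7  0. ]
1.0 [ 17.5 219.4] [ 0.  50.4 10.6  0. ]
0.9 [  6.9 213.4] [ 0.  61.1 16.7  0. ]
0.8 [ -3.1 205.3] [ 0.  71.  24.7  0. ]
0.7 [-12.2 196.3] [ 0.  80.1 33.8  0. ]
0.6 [-20.3 186.4] [ 0.  88.3 43.6  0. ]
0.5 [-27.4 175.8] [ 0.  95.4 54.3  0. ]
```

>>> step_arm --pt "-1 0 7 -0.6 0" --pt "-1 0 14 -0.4 0" --pt "-1 0 21 0.6 0" --pt "-1 0 27 1.9 0" --pt "-1 0 33 3.7 0" --pt "-1 0 39 5.7 0" --pt "-1 0 45 8 0" --pt "-1 0 50.4 10.6 0" --pt "-1 0 56 13.6 0" --pt "-1 0 61 16.7 0" --pt "-1 0 66 20.5 0" --pt "-1 0 71 24.7 0" --pt "-1 0 75.5 29 0" --pt "-1 0 80 33.8 0" --pt "-1 0 80 33.8 0"

```text
time: 27.0
tool_pos: [0.5763, 0.1066, 0.1957]
ee_rot: [-3.141, 0.0, 1.347]
wrist_force: [-2.9, -0.0, 0.9]
width: 0.0003
```

```bash
python3 st.py; python3 -c "
from cl import *
rows([.7,.6,.5,.4,.3,.2,.1,.05],2)
s=cams.snapshot('scene'); save(s,'cl.png',(280,150,460,430),2.1)"
```

```text
t 27.0 fix xy [-0.0756 -0.0128] z 0.1956786487424862 yaw [-3.1411  0.0002  1.3465] Ff -0.6791318508060427 2.8564438210865477 0.9474063103690278 Mf 0.4842116581821862 0.025880479559629896 -0.043869753481038956 0.00031271468234918515
0.7 [-12.2 196.3] [ 0.6 -0.7 -0.6 -0. ]
0.6 [-20.3 186.4] [ 0.6  7.5  9.3 -0. ]
0.5 [-27.4 175.8] [ 0.6 14.6 19.9 -0. ]
0.4 [-33.4 164.5] [ 0.6 20.6 31.2 -0. ]
0.3 [-38.3 152.6] [ 0.6 25.5 43.1 -0. ]
0.2 [-42.  140.3] [ 0.6 29.1 55.3 -0. ]
0.1 [-44.4 127.8] [ 0.6 31.5 67.9 -0. ]
0.05 [-45.1 121.4] [ 0.6 32.2 74.3 -0. ]
```

View pics/cl.png

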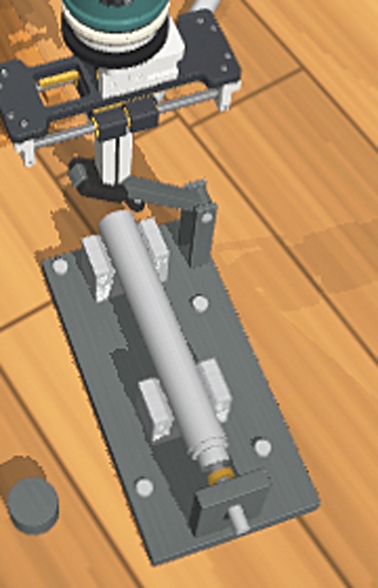

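>>> step_arm --pt "-1 0.6 4 4 0" --pt "-1 0.6 8 9 0" --pt "-1 0.6 12 14.5 0" --pt "-1 0.6 16 20 0" --pt "-1 0.6 19.5 25.5 0" --pt "-1 0.6 23 31 0" --pt "-1 0.6 26.5 37 0" --pt "-1 0.6 29.5 43 0" --pt "-1 0.6 33 49 0" --pt "-1 0.6 36 55 0" --pt "-1 0.6 38 61 0" --pt "-1 0.6 40 67 0" --pt "-1 0.6 40 70 0" --pt "-1 0.6 40 70 0"

```text
time: 28.8
tool_pos: [0.6165, 0.0979, 0.1252]
ee_rot: [3.14, 0.0, 1.346]
wrist_force: [-1.6, 0.9, 0.9]
width: 0.0005
```

```bash
python3 st.py; python3 -c "
from cl import *
rows([.1,.05,0,-.05,-.08,-.09],0)"
```

```text
t 28.8 fix xy [-0.0751 -0.054 ] z 0.12515902408424556 yaw [3.1395 0.     1.3463] Ff 0.5528708798707971 1.7492083099199418 0.8879312399414715 Mf -0.04461721366863429 -0.12885656435547763 0.05369068868794278 0.0004621780159651147
0.1 [-44.2 129.7] [ 0.1 -9.8 -4.6 -0. ]
0.05 [-45.  123.4] [ 0.1 -9.   1.8 -0. ]
0 [-45.5 117. ] [ 0.1 -8.5  8.2 -0. ]
-0.05 [-45.7 110.6] [ 0.1 -8.3 14.6 -0. ]
-0.08 [-45.7 106.7] [ 0.1 -8.4 18.4 -0. ]
-0.09 [-45.6 105.5] [ 0.1 -8.4 19.7 -0. ]
```

>>> step_arm --pt "-1 0 0 2 0" --pt "-1 0 0 4 0" --pt "-1 0 0 6 0" --pt "-1 0 0 8 0" --pt "-1 0 0 10 0" --pt "-1 0 0 12 0" --pt "-1 0 0 12 0"

```text
time: 29.68
tool_pos: [0.6172, 0.0977, 0.1144]
ee_rot: [3.137, -0.0, 1.346]
wrist_force: [3.7, 0.4, 5.3]
width: 0.0006
```

```bash
python3 st.py
```

```text
t 29.675 fix xy [-0.0751 -0.0547] z 0.1143531555136755 yaw [ 3.1374 -0.0004  1.346 ] Ff 1.1806197465449058 -3.5226572946249304 5.265872392978579 Mf -0.8906371508659131 -0.12950041996442796 -0.00540715562203693 0.000598154501901247
```

>>> step_arm --pt "-1 0 0 1 0" --pt "-1 0 0 2 0" --pt "-1 0 0 3 0" --pt "-1 0 0 4 0" --pt "-1 0 0 4 0"

```text
time: 30.3
tool_pos: [0.6173, 0.0977, 0.1114]
ee_rot: [3.137, -0.001, 1.346]
wrist_force: [2.8, -1.2, 9.3]
width: 0.0005
```

```bash
python3 st.py
```

```text
t 30.3 fix xy [-0.0751 -0.0548] z 0.1113786602788872 yaw [ 3.1367 -0.0006  1.3461] Ff -0.515243781436884 -2.9838718655146854 9.263324058958624 Mf -0.6299656779405528 -0.017463273095711773 -0.005638227748732945 0.0005434989042523421
```

>>> step_arm --pt "-1 0 0 1 0" --pt "-1 0 0 2 0" --pt "-1 0 0 2.5 0" --pt "-1 0 0 2.5 0"

```text
time: 30.8
tool_pos: [0.6173, 0.0977, 0.1095]
ee_rot: [3.136, -0.001, 1.346]
wrist_force: [1.3, -0.6, 10.6]
width: 0.0005
```

```bash
python3 st.py
```

```text
t 30.8 fix xy [-0.0751 -0.0548] z 0.10947001491427 yaw [ 3.1363 -0.0006  1.3462] Ff -0.25912791965683746 -1.3554438594219953 10.570690378009681 Mf -0.47305611291358374 0.0696048663034755 0.008043687659415936 0.0004960181261509138
```

>>> step_arm --pt "-1 0 0 1 0" --pt "-1 0 0 2 0" --pt "-1 0 0 2.5 0" --pt "-1 0 0 2.5 0"

```text
time: 31.3
tool_pos: [0.6173, 0.0977, 0.1075]
ee_rot: [3.136, -0.001, 1.346]
wrist_force: [0.8, -0.1, 10.7]
width: 0.0007
```

```bash
python3 st.py
```

```text
t 31.3 fix xy [-0.0751 -0.0549] z 0.10750208062746992 yaw [ 3.1361 -0.0007  1.3462] Ff 0.10050624642375318 -0.8357582274000558 10.70693069585063 Mf -0.33058971331259035 0.11171858772009644 -0.048852463645300326 0.0007299397872775171
```

>>> step_arm --pt "-1 0 0 0.7 0" --pt "-1 0 0 1.4 0" --pt "-1 0 0 1.4 0"

```text
time: 31.68
tool_pos: [0.6173, 0.0977, 0.1063]
ee_rot: [3.136, -0.001, 1.346]
wrist_force: [0.7, -0.5, 13.0]
width: 0.0003
```

```bash
python3 st.py
```

```text
t 31.675 fix xy [-0.0751 -0.0548] z 0.10633789559341289 yaw [ 3.1361 -0.0007  1.3462] Ff -0.33719864298198554 -0.7741463708425224 12.956705834508682 Mf -0.2900665332775446 0.1001914847788859 -0.03208888630987398 0.00030132493639174556
```

>>> step_arm --pt "-1 0 0 -3 0" --pt "-1 0 0 -10 0" --pt "-1 0 0 -40 0" --pt "-1 0 0 -90 0" --pt "-1 0 0 -140 0" --pt "-1 0 0 -190 0" --pt "-1 0 0 -190 0" --pt "-1 50 0 -190 0" --pt "-1 50 0 -190 0"

```text
time: 32.8
tool_pos: [0.6257, 0.1492, 0.2891]
ee_rot: [-3.135, 0.002, 1.35]
wrist_force: [0.5, 0.2, -0.3]
width: 0.0003
```

```bash
python3 st.py; python3 -c "
from cl import *
for n in('scene','top'):
    s=cams.snapshot(n)
    for l in('clamp_paddle','clamp_pad','pipe_mid'):
        for d in models.pinpoint(s,l)[:3]: print(n,l,round(d['p'],2),f(d['position']),d['position'][2])
    if n=='scene': save(s,'end.png',(260,190,450,430),2.4)"
```

```text
t 32.8 fix xy [-0.023  -0.0516] z 0.2891263818701318 yaw [-3.1348  0.0018  1.3502] Ff 0.32545375512875974 -0.4020073174172381 -0.3248717064142431 Mf -0.10864311888110044 0.03970998930996922 0.0066850130806543765 0.00026153277603167444
scene clamp_paddle 0.7 [-0.0756511  -0.06008794] 0.104
scene clamp_pad 0.55 [-0.07138904  0.00139112] 0.0864
scene pipe_mid 0.81 [0.01274239 0.00259261] 0.0737
top clamp_paddle 0.71 [-0.07766236 -0.06341733] 0.1092
top pipe_mid 0.9 [0.01277187 0.00741953] 0.0766
top pipe_mid 0.85 [-0.52068936  0.1090617 ] 0.0175
top pipe_mid 0.77 [-0.32353111  0.15168043] 0.0086
```

```bash
python3 -c "
from bench import robot
print(robot.close_job(), robot.get_obs()['time'])"
```

```text
the job is handed in; nothing more can be done
the job is handed in; nothing more can be done
```

The job is done and handed in at about 33 s of the 72 s allowed. I took the 34 mm pipe from the rest and lowered it into both V-blocks about 20 mm short of the stop. I then slid it home against the stop, swung the hold-down arm over and pressed it down onto the pipe.

**Bedding:** The pipe first touched one side of the V, so I shifted it sideways and turned it slightly until it bedded. The tool height then stayed at 54.6 mm, against about 54.5 mm expected.

**Brief lift:** Part-way through the slide the pipe lifted about 0.2 mm when I eased the down-force. I re-bedded it before it reached the stop.

**Butting:** The pipe stopped moving while the push rose from about 5.5 N to 11.9 N at the wrist. V-block friction took up to about 3 N of that, so I estimate 9 to 12 N on the stop itself. The picture showed the sprung face pushed in, and pictures after the gripper let go showed the pipe still against it.

**Clamping:** The paddle took 13 N at the end, at an arm angle I work out as about -0.09 rad.

**Last checks:**
- The networks put the paddle at a height of 104 to 109 mm, against about 105.5 mm expected.
- They put the middle of the pipe at x = 12.7 mm, against 13.2 mm when it was butted.
- The two cameras disagreed sideways on the pipe's middle by about 5 mm (2.6 and 7.4 mm from the axis). I put that down to their accuracy, because the force and height readings said it was bedded.
- I could not view the last picture because the 12-picture limit was reached, so the closed clamp is confirmed only by force, height and the network readings.

I sent no move towards the hammer, the wrench or the slug, but did not check their positions again at the end.

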